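# Hold the parts washer's lid just below its balance point

## Task

The new gas strut on the bench parts washer wants setting. Slide the lid's transport bolt back to its end stop, lift the lid by its handle until it is past its balance point and the strut takes over, then ease it back and finish still holding it steady just below that point (some five to ten degrees), where it would drop shut if you let go, while I reach the strut's screws. Don't let the lid fly open or drop, and leave the other things on the bench where they are.

Things in the scene. Friction and masses are not known exactly. Their poses are not given: they have to be found in the camera images.
- washer: Bench parts washer: grey box 250 x 120 mm, 73 mm high, fixed, lengthwise across the robot's view, front to the robot's right, on a fixed wooden drawer unit 128 mm high. Origin: centre of its underside. x runs from the front (low deck, 40 mm high, x = -125 to -33 mm, with the transport bolt) to the hinge at the back (x = 118 mm); y is the width, +y toward the robot, where the gas strut is; z up.
- bolt (a joint): Sliding transport bolt, m: 0 = fully in the lid's keeper (locked), 0.026 = drawn back to its end stop; it moves along the washer's -x, away from the lid. Starts near 0, takes about 2 N to slide and stays where it is left. While it is in, the lid cannot be lifted.
- bolt_grip (a point): On the bolt's black upright grip: 12 mm thick along the sliding direction (washer's x), 22 mm across it; its top is 13 mm above this point, its foot 17 mm below. An 8 mm rod runs under it along x, its upper side 29 mm below this point; the rod's guides reach to 24 mm below. When locked, the lid's keeper loop (18 mm below this point) begins 33 mm away toward +x, the lid's edge (top 15 mm below) 47 mm.
- lid (a joint): Lid angle, rad: 0 = shut, 1.36 = open stop. Balance point at 0.95 rad (54 degrees), within 0.03: below it the lid drops shut by itself, above it the strut carries it open to the stop. Lifting at the handle takes about 8 N when shut, falling to nothing at the balance point (about 1 N at 0.15 rad to either side of it).
- lid_handle (a point): Middle of the lid's handle: round steel bar 11 mm thick, 74 mm straight length along the washer's y, on two legs 86 mm apart, its centre 39 mm above the lid's top near the front edge. Shut, it is 135 mm in front of the hinge line and 50 mm above it (240 mm above the bench); it swings with the lid. The round bar can turn between the fingers.
- lid_hinge (a point): Middle of the lid's hinge line (along the washer's y), 62 mm above the washer's underside, at its back. The lid opens by raising its front end over this line.
- lid_mid (a point): Middle of the lid's top face (a steel plate 149 x 123 x 13 mm), 77 mm from the hinge line.
- tin_yellow_b: bystander: tin 67 mm wide, 50 mm high, in the gap between tool box and drawer cabinet; origin under its middle
- pliers: bystander: pliers 182 mm long, lying in the same gap; origin under its middle
- fold_rule: bystander: folded wooden rule 155 mm long, right of the tool box; origin under its middle
- sand_block: bystander: cork sanding block 94 mm long, right of the tool box; origin under its middle
- glue_bottle: bystander: small bottle 33 mm wide, 102 mm high, between the drawer unit and the rule; origin under its middle
- pencil: bystander: pencil 142 mm long, 7 mm thick, lying on the drawer unit close along the washer's front; origin under its middle

How it is judged (in metres and radians):
On the way, in this order (a step that is already met when the one before it is completed fails the run):
1. the transport bolt is drawn back to its end stop (value of joint bolt above 0.0225 m), for 0.2 s.
2. the lid is raised past its balance point (value of joint lid above 1 rad), for 0.2 s.
At the end, for the whole second after the job is handed in: the lid is held by the fingers, still, at 0.74 to 0.90 rad (just below its balance point at 0.95), with the transport bolt still drawn back to within 3.5 mm of its end stop (value of joint lid between 0.74 and 0.9 rad and velocity of joint lid between -0.05 and 0.05 rad/s and contact force between the fingers and lid above 0.2 N and value of joint bolt above 0.0225 m); the arm keeps its last pose, push and grip.
It fails at once if the lid flies open or drops (faster than 2.5 rad/s) (velocity of joint lid above 2.5 rad/s or velocity of joint lid below -2.5 rad/s).
It fails at once if another thing on the bench is moved by more than 3 cm (distance of any of pencil, tin_yellow_b, pliers, glue_bottle, fold_rule, sand_block from where it was at the start of the episode above 0.03 m).
It also fails if it takes over 48 s, if anything falls off the work surface, if the arm or the gripper's body presses on something with over 40 N, if the wrist force passes 120 N, or if a joint passes its speed limit or range.

## Robot

A 6-joint arm with a two-finger parallel gripper is mounted at the origin on a cart in front of the work surface, level with it; the furniture and walls round the work are solid. World frame = base frame: x ahead of the robot, y to its left, z up, the work surface at z = 0. Lengths are in mm, angles in degrees, forces in N, time in s.
With the tool pointing down it reaches from about 350 to 850 mm from the base axis. Payload 8.1 kg.
Tool frame: the origin (TCP) lies midway between the tips of the shut fingers; the grasp point (between the pads) lies 19 mm behind it; z points along the fingers, y is the line along which they close (so a half turn about z gives the same grasp; the last joint's range is limited). The gripper opens to 85 mm and grips with 20 to 120 N. Pads are 22 mm wide; open, the fingers measure 114 mm over their backs; the gripper's body (76 mm by 85 mm) begins 54 mm behind the grasp point. The pads swing forward as they close: fully open they stand 13 mm farther back than shut.
Start: joints at [66.841, 7.471, 85.268, -0, 87.261, -4.893], TCP at [188.035, 569.779, 231.292] pointing down, gripper open.
Joint ranges: [-169.43, 169.43], [-51.17, 129.36], [1.28, 143.12], [-76.62, 256.62], [0, 156.53], [-152.29, 152.29]. Speed limits (degrees/s): [136.94, 136.94, 159.86, 180, 180, 180].

## Interface

Orientations are given as [roll, pitch, yaw] about the fixed x, y, z axes, in that order (R = Rz(yaw) Ry(pitch) Rx(roll)).
In Python, from bench import sense, snapshot, camera_params, hand_in, masks_of, pinpoint gives the robot as it stands.
- The arm moves only by the tool step_arm, never from a script. Its argument "targets" is a list of rows, each an object with "angular": the turn, a rotation vector about the tool's x, y, z scaled (see below), a list of three; "dp": the shift along the tool's x, y, z scaled (see below), a list of three; "fingers": the closure, from 0 (fully open) to 1 (shut). A call has exactly 8 rows; each row is the pose to reach, as a shift and turn from the pose commanded when the call began, along the tool's axes at that moment, turning the shorter way round; what a row does not reach only later rows make up. The controller multiplies each number of a shift by 0.2 m and each number of a turn by 180 degrees. A row lasts 1/8 s, in which the tool goes at most 62.5 mm and 10.7 degrees, less where a joint would pass 70% of its speed; a pose out of reach is approached as far as the arm can. A call with a number of a shift or a turn outside -1 to 1 is refused whole. A call with a gripper value outside its range is refused whole. The fingers move at their own pace and stop on an object; "newtons" is the grip in N (left out, the last holds). Time passes only in rows, so rows that repeat a pose let the fingers close, or fill a call up. It gives the time, the measured TCP pose, the force, the opening and the grip force at its end, in the units of the state.
- sense(): the state, without advancing time (a new reading comes with each control period).
- snapshot(name): name is "scene" or "side" or "wrist"; returns the picture (480x640x3 uint8, blue, green, red); there is no depth.
- camera_params(name): a dict with "vfov" (degrees; the focal length in pixels is half the picture's height over the tangent of half this angle, whatever the lens; pixels are square), "cx", "cy" (the principal point, pixels), "D" ([k1, k2, p1, p2, k3] as OpenCV has them; the pictures are not rectified), "R" (3x3) and "t" (3): a world point X has camera coordinates R X + t. Camera axes: x right, y down, z forward; pixel columns grow to the right and rows downward; lengths in mm; the calibration is good to about 2 mm. A picture is of the moment at which its call begins: read the wrist's pose just before it. camera_params takes no time and is no camera call; for the wrist camera it gives the pose at the moment of the call.
- hand_in(): hands the job in; it is judged then, once.
Trained networks look in the newest picture that a camera, given by its name, has taken for a name from the list of things; names that differ only in an ending like _2 or _b are one class to them, and where a whole thing is asked for, a point or a joint stands for the part that bears it (a point fixed in the world has none). Each returns a list of dicts, best first, with "conf" (0 to 1); they miss things now and then, are a little off and sometimes report something else, mostly with a low value. They report only what shows in the picture. A call takes as long as a camera call.
- masks_of(camera, label): "pixels" (480x640 bool, what is visible of it) and "at" ([column, row] in pixels, amid what is visible of it).
- pinpoint(camera, label): "at" ([column, row] in pixels: a listed point, or the origin of a listed thing).
The state is a dict: "time": time; "joint_pos": joint angles; "qd": joint speeds; "joint_efforts": joint torques, N m; "tool_pos": TCP position; "tcp_rot": TCP orientation; "ft_force": force on the tool from outside, world axes, zero at the start; "wrist_torque": the same for the moment, N m; "finger_gap": finger opening in mm; "grip_force": force on a finger pad.
Only numpy, scipy, OpenCV 4.12 (cv2) and the standard library are available. Lean on these libraries where they do the work, as an engineer would, in place of code of your own. Each camera call takes 0.05 s, during which the arm holds its last target. There are 200 camera calls.

## Working session

There is one attempt and no reset: what is moved stays moved. The work goes in short steps, Python scripts to look and compute and a tool call to move; the robot and the scene stay as the last step left them, time stands still between calls to the robot, and variables do not carry over. Pictures are saved under pics/ and viewed, at most 10 in all, crops included, and the job is handed in when it is done.

Besides the shell and the picture viewer there is one more tool, called after ">>>" as name(argument=value, ...), one argument or row to a line, values as JSON. step_arm: Moves the arm, as the interface text tells. Its arguments: {"type":"object","properties":{"targets":{"type":"array","items":{"type":"object","properties":{"angular":{"type":"array","items":{"type":"number","minimum":-1,"maximum":1}},"dp":{"type":"array","items":{"type":"number","minimum":-1,"maximum":1}},"fingers":{"type":"number"}}}},"newtons":{"type":"number"}},"required":["targets"]}

```bash
mkdir -p pics; cat > h.py <<'E'
import numpy as np, cv2, json
from bench import *
from scipy.spatial.transform import Rotation as Ro
def ray(cam,px):
    p=camera_params(cam); f=240/np.tan(np.radians(p['vfov'])/2)
    K=np.array([[f,0,p['cx']],[0,f,p['cy']],[0,0,1.]])
    u=cv2.undistortPoints(np.array([[px]],float),K,np.array(p['D'],float))[0,0]
    R=np.array(p['R']);t=np.array(p['t'])
    d=R.T@np.array([u[0],u[1],1]); return -R.T@t, d/np.linalg.norm(d)
def tri(rs):
    A=np.zeros((3,3));b=np.zeros(3)
    for o,d in rs:
        P=np.eye(3)-np.outer(d,d);A+=P;b+=P@o
    x=np.linalg.solve(A,b); return x,[np.linalg.norm((np.eye(3)-np.outer(d,d))@(x-o)) for o,d in rs]
def atz(r,z):
    o,d=r; return o+d*(z-o[2])/d[2]
E
python3 - <<'E'
from h import *
s=sense();print(s)
for c in ['scene','side','wrist']:
    im=snapshot(c);cv2.imwrite(f'pics/a_{c}.png',im)
for l in ['bolt_grip','lid_handle','lid_hinge','lid_mid','washer','pencil','glue_bottle']:
    rs=[]
    for c in ['scene','side','wrist']:
        r=pinpoint(c,l)
        if r:
            print(l,c,r[0]['at'],round(r[0]['conf'],2))
            if r[0]['conf']>.3: rs.append(ray(c,r[0]['at']))
    if len(rs)>1: print('  ->',tri(rs))
E
```

```text
{'time': 0.0, 'joint_pos': array([ 6.68394876e+01,  7.51506188e+00,  8.53309135e+01,  1.45221096e-03,
        8.72610207e+01, -4.89044293e+00]), 'qd': array([-0.02564869,  0.07148291, -0.11842575,  0.04633402,  0.06406162,
       -0.01343179]), 'joint_efforts': array([-1.99151182e-03, -5.69406009e+01, -5.00541580e+01, -2.73680489e-04,
        1.51780603e-02, -1.84620848e-05]), 'tool_pos': array([187.82174206, 569.25764156, 230.22924923]), 'tcp_rot': array([-1.79893517e+02, -1.05666336e-02,  1.61729850e+02]), 'ft_force': array([-0.06770299,  0.18863518, -0.25204983]), 'wrist_torque': array([-0.04838969, -0.00760972,  0.00719153]), 'grip_force': 0.0, 'finger_gap': 85.17040747095729}
bolt_grip scene [412.1, 262.0] 0.87
bolt_grip side [212.7, 239.9] 0.62
  -> (array([ 441.40900679, -216.22832938,  214.13545272]), [np.float64(1.0816390218522127), np.float64(1.0816390218523617)])
lid_handle scene [371.8, 262.7] 0.72
lid_handle side [222.7, 212.0] 0.56
  -> (array([ 443.81521479, -144.96140613,  242.3585503 ]), [np.float64(1.5107803233966581), np.float64(1.510780323396509)])
lid_hinge scene [286.3, 302.8] 0.58
lid_hinge side [243.5, 215.5] 0.59
  -> (array([453.88527223,  -9.51666863, 193.727864  ]), [np.float64(0.2647161018704908), np.float64(0.26471610187062405)])
lid_mid scene [333.6, 287.3] 0.98
lid_mid side [232.5, 225.1] 0.87
  -> (array([449.03895163, -86.80110426, 199.04019728]), [np.float64(2.485604623314389), np.float64(2.485604623314397)])
washer scene [356.5, 305.6] 0.97
washer side [232.3, 266.3] 0.81
  -> (array([ 450.89727074, -127.70234048,  127.4520264 ]), [np.float64(1.942690678310135), np.float64(1.9426906783101254)])
pencil side [207.5, 302.3] 0.84
```

View pics/a_scene.png

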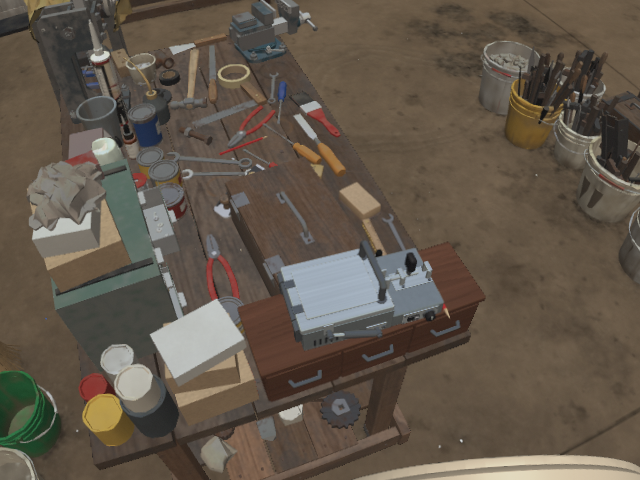

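View pics/a_side.png

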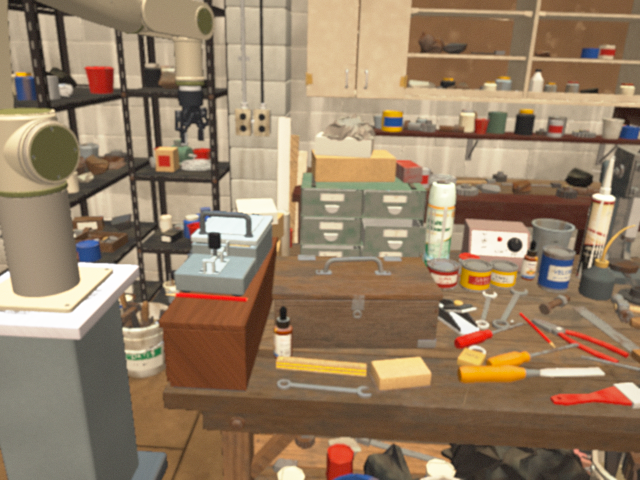

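The scene picture shows the washer on the drawer unit at the right, with the bolt grip near (411,262), the handle near (374,272) and a white box stack left of it near (198,338). The side picture agrees: grip at (213,240), handle at (225,214).

```bash
cat >> h.py <<'E'
def plan(targets, commit=True):
    """targets: list of (pos, rpy); one call each, chained from the commanded pose."""
    try: c=json.load(open('cmd.json')); p=np.array(c['p']);R=Ro.from_quat(c['q'])
    except FileNotFoundError: p=np.array([188.035,569.779,231.292]);R=Ro.from_euler('xyz',[180,0,161.73],degrees=True)
    for tp,te in targets:
        d=np.round(R.inv().apply(np.array(tp)-p)/200,3)
        w=np.round((R.inv()*Ro.from_euler('xyz',te,degrees=True)).as_rotvec()/np.pi,3)
        print('dp',d.tolist(),'ang',w.tolist(), 'OUT' if abs(d).max()>1 else '')
        p=p+R.apply(d*200); R=R*Ro.from_rotvec(w*np.pi)
    if commit: json.dump(dict(p=p.tolist(),q=R.as_quat().tolist()),open('cmd.json','w'))
E
python3 - <<'E'
from h import *
print(tri([ray('scene',(198,338)),ray('side',(255,207))]))
print(tri([ray('scene',(65,190)),ray('side',(345,128))]))
plan([([250,450,380],[180,0,162]),([380,260,400],[180,0,140]),([440,70,400],[180,0,110]),([440,-100,380],[180,0,86.5])])
E
```

```text
(array([454.30831764, 132.98209161, 171.02238529]), [np.float64(0.8352474357155201), np.float64(0.8352474357154059)])
(array([658.44942937, 261.42810289, 344.3080813 ]), [np.float64(1.0289190365565544), np.float64(1.028919036556436)])
dp [-0.482, -0.472, -0.744] ang [0.0, 0.0, -0.002] 
dp [-0.911, -0.704, -0.1] ang [0.0, -0.0, 0.123] 
dp [-0.84, -0.534, 0.0] ang [-0.0, -0.0, 0.166] 
dp [-0.799, -0.291, 0.1] ang [-0.0, -0.0, 0.131]
```

>>> step_arm(
  targets=[
    {"dp": [-0.482,-0.472,-0.744],"angular": [0,0,-0.002],"fingers": 0},
    {"dp": [-0.482,-0.472,-0.744],"angular": [0,0,-0.002],"fingers": 0},
    {"dp": [-0.482,-0.472,-0.744],"angular": [0,0,-0.002],"fingers": 0},
    {"dp": [-0.482,-0.472,-0.744],"angular": [0,0,-0.002],"fingers": 0},
    {"dp": [-0.482,-0.472,-0.744],"angular": [0,0,-0.002],"fingers": 0},
    {"dp": [-0.482,-0.472,-0.744],"angular": [0,0,-0.002],"fingers": 0},
    {"dp": [-0.482,-0.472,-0.744],"angular": [0,0,-0.002],"fingers": 0},
    {"dp": [-0.482,-0.472,-0.744],"angular": [0,0,-0.002],"fingers": 0},
  ],
)

```text
time: 2.2
tool_pos: [249.4, 450.1, 378.8]
tcp_rot: [-179.9, -0.0, 162.1]
ft_force: [-0.0, -0.2, 0.9]
finger_gap: 85.5
grip_force: 0.0
```

>>> step_arm(
  targets=[
    {"dp": [-0.911,-0.704,-0.1],"angular": [0,0,0.123],"fingers": 0},
    {"dp": [-0.911,-0.704,-0.1],"angular": [0,0,0.123],"fingers": 0},
    {"dp": [-0.911,-0.704,-0.1],"angular": [0,0,0.123],"fingers": 0},
    {"dp": [-0.911,-0.704,-0.1],"angular": [0,0,0.123],"fingers": 0},
    {"dp": [-0.911,-0.704,-0.1],"angular": [0,0,0.123],"fingers": 0},
    {"dp": [-0.911,-0.704,-0.1],"angular": [0,0,0.123],"fingers": 0},
    {"dp": [-0.911,-0.704,-0.1],"angular": [0,0,0.123],"fingers": 0},
    {"dp": [-0.911,-0.704,-0.1],"angular": [0,0,0.123],"fingers": 0},
  ],
)

```text
time: 3.2
tool_pos: [379.5, 260.8, 399.9]
tcp_rot: [-180.0, -0.0, 140.1]
ft_force: [0.2, -0.5, -0.7]
finger_gap: 85.6
grip_force: 0.0
```

>>> step_arm(
  targets=[
    {"dp": [-0.84,-0.534,0],"angular": [0,0,0.166],"fingers": 0},
    {"dp": [-0.84,-0.534,0],"angular": [0,0,0.166],"fingers": 0},
    {"dp": [-0.84,-0.534,0],"angular": [0,0,0.166],"fingers": 0},
    {"dp": [-0.84,-0.534,0],"angular": [0,0,0.166],"fingers": 0},
    {"dp": [-0.84,-0.534,0],"angular": [0,0,0.166],"fingers": 0},
    {"dp": [-0.84,-0.534,0],"angular": [0,0,0.166],"fingers": 0},
    {"dp": [-0.84,-0.534,0],"angular": [0,0,0.166],"fingers": 0},
    {"dp": [-0.84,-0.534,0],"angular": [0,0,0.166],"fingers": 0},
  ],
)

```text
time: 4.2
tool_pos: [439.8, 71.0, 400.2]
tcp_rot: [180.0, -0.0, 110.2]
ft_force: [0.8, -0.8, -0.4]
finger_gap: 85.3
grip_force: 0.0
```

>>> step_arm(
  targets=[
    {"dp": [-0.799,-0.291,0.1],"angular": [0,0,0.131],"fingers": 0},
    {"dp": [-0.799,-0.291,0.1],"angular": [0,0,0.131],"fingers": 0},
    {"dp": [-0.799,-0.291,0.1],"angular": [0,0,0.131],"fingers": 0},
    {"dp": [-0.799,-0.291,0.1],"angular": [0,0,0.131],"fingers": 0},
    {"dp": [-0.799,-0.291,0.1],"angular": [0,0,0.131],"fingers": 0},
    {"dp": [-0.799,-0.291,0.1],"angular": [0,0,0.131],"fingers": 0},
    {"dp": [-0.799,-0.291,0.1],"angular": [0,0,0.131],"fingers": 0},
    {"dp": [-0.799,-0.291,0.1],"angular": [0,0,0.131],"fingers": 0},
  ],
)

```text
time: 5.2
tool_pos: [440.3, -99.3, 380.3]
tcp_rot: [180.0, 0.0, 86.6]
ft_force: [-0.1, 0.5, -0.1]
finger_gap: 85.0
grip_force: 0.0
```

```bash
python3 - <<'E'
from h import *
s=sense();print(s['time'],s['tool_pos'],s['tcp_rot'])
W={}
for c in ['scene','side','wrist']:
    im=snapshot(c);cv2.imwrite(f'pics/b_{c}.png',im)
for l in ['bolt_grip','lid_handle','lid_hinge','lid_mid','washer']:
    rs=[]
    for c in ['scene','side','wrist']:
        r=pinpoint(c,l)
        if r:
            print(l,c,r[0]['at'],round(r[0]['conf'],2))
            if r[0]['conf']>.3: rs.append(ray(c,r[0]['at']))
            if c=='wrist': print('   wrist at known z',atz(rs[-1],dict(bolt_grip=214,lid_handle=240,lid_hinge=190,lid_mid=199,washer=128)[l]))
    if len(rs)>1: print('  ->',tri(rs))
E
```

```text
5.2 [440.3008612  -99.32110898 380.29245939] [1.79978099e+02 2.15672583e-03 8.65745725e+01]
bolt_grip side [211.0, 237.4] 0.72
bolt_grip wrist [334.2, 337.3] 0.75
   wrist at known z [ 441.01574103 -217.73480673  214.        ]
  -> (array([ 439.35918949, -215.87890371,  217.73656254]), [np.float64(1.7442188592483039), np.float64(1.7442188592484447)])
lid_handle side [221.9, 213.4] 0.79
lid_hinge scene [291.0, 302.2] 0.63
lid_hinge side [227.1, 266.8] 0.72
lid_hinge wrist [336.2, 113.3] 0.76
   wrist at known z [454.147452  -12.0902396 190.       ]
  -> (array([456.64741709, -26.94321405, 112.5528969 ]), [np.float64(39.76155813344446), np.float64(43.49181014388924), np.float64(17.301547952052427)])
lid_mid side [234.7, 225.7] 0.72
lid_mid wrist [338.6, 207.6] 0.84
   wrist at known z [451.90587649 -93.15213882 199.        ]
  -> (array([452.15781369, -93.14915069, 198.77437309]), [np.float64(0.2517926757797033), np.float64(0.2517926757797662)])
washer side [231.9, 265.3] 0.59
washer wrist [333.8, 224.6] 0.86
   wrist at known z [ 447.34386714 -127.72039832  128.        ]
  -> (array([ 449.50704241, -126.71472253,  130.0030275 ]), [np.float64(2.22848402382531), np.float64(2.22848402382527)])
```

View pics/b_wrist.png

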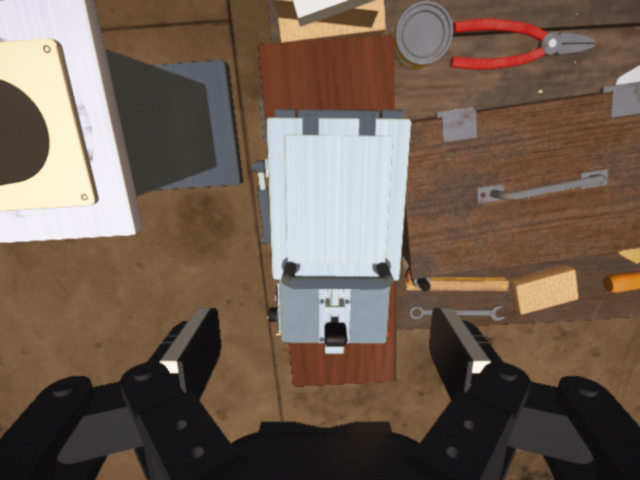

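The wrist picture shows the washer from above: grip top near (336,330), handle bar from about (285,283) to (388,283), hinge knuckles near (336,120).

```bash
python3 - <<'E'
from h import *
for px,z in [((285,283),240),((388,283),240),((336,283),240),((336,329),227),((336,119),190)]: print(px,atz(ray('wrist',px),z))
plan([([440,-217,290],[180,0,86.5]),([440,-217,197],[180,0,86.5])])
E
```

```text
(285, 283) [ 402.5057862  -146.28147193  240.        ]
(388, 283) [ 489.39881366 -151.51950012  240.        ]
(336, 283) [ 445.52765374 -148.86205769  240.        ]
(336, 329) [ 443.24600326 -200.86526184  227.        ]
(336, 119) [453.73872349 -16.71899079 190.        ]
dp [-0.584, 0.035, 0.45] ang [-0.0, -0.0, -0.0] 
dp [0.0, 0.0, 0.465] ang [-0.0, -0.0, -0.0]
```

>>> step_arm(
  targets=[
    {"dp": [-0.584,0.035,0.45],"angular": [0,0,0],"fingers": 0},
    {"dp": [-0.584,0.035,0.45],"angular": [0,0,0],"fingers": 0},
    {"dp": [-0.584,0.035,0.45],"angular": [0,0,0],"fingers": 0},
    {"dp": [-0.584,0.035,0.45],"angular": [0,0,0],"fingers": 0},
    {"dp": [-0.584,0.035,0.45],"angular": [0,0,0],"fingers": 0},
    {"dp": [-0.584,0.035,0.45],"angular": [0,0,0],"fingers": 0},
    {"dp": [-0.584,0.035,0.45],"angular": [0,0,0],"fingers": 0},
    {"dp": [-0.584,0.035,0.45],"angular": [0,0,0],"fingers": 0},
  ],
)

```text
time: 7.1
tool_pos: [440.3, -216.7, 290.6]
tcp_rot: [180.0, 0.0, 86.5]
ft_force: [-0.2, -0.8, 0.0]
finger_gap: 84.7
grip_force: 0.0
```

```bash
python3 - <<'E'
from h import *
s=sense();print(s['time'],s['tool_pos'],s['tcp_rot'])
im=snapshot('wrist');cv2.imwrite('pics/c_wrist.png',im)
p=camera_params('wrist');print(-np.array(p['R']).T@np.array(p['t']))
for l,z in [('bolt_grip',214),('lid_handle',240),('lid_mid',199)]:
    r=pinpoint('wrist',l)
    if r: print(l,r[0]['at'],r[0]['conf'],atz(ray('wrist',r[0]['at']),z))
m=masks_of('wrist','bolt_grip')
if m:
    ys,xs=np.nonzero(m[0]['pixels']);print(xs.min(),xs.max(),ys.min(),ys.max(),m[0]['conf'])
E
```

```text
7.1 [ 440.2537506  -216.66359776  290.59024515] [1.79959206e+02 2.26268442e-02 8.65368055e+01]
[ 443.83148238 -139.27259039  432.21252424]
bolt_grip [327.1, 252.3] 0.82 [ 440.56756327 -215.53240933  214.        ]
lid_handle [329.9, 145.8] 0.7 [ 445.69436037 -148.90358719  240.        ]
lid_mid [333.6, 35.9] 0.61 [451.62071635 -90.02291918 199.        ]
312 348 174 263 0.68
```

View pics/c_wrist.png

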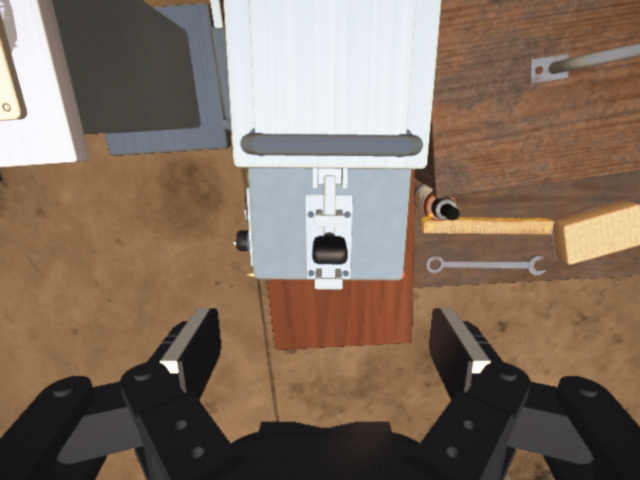

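The picture shows the black grip around (329,248), the bar along row 145 and free deck on both sides of the grip, so I lower onto it.

```bash
python3 - <<'E'
from h import *
c=json.load(open('cmd.json'));c['p'][2]=290;
# undo uncommitted descent: position after the first move
R=Ro.from_quat(c['q']);print(c['p'])
c['p']=[c['p'][0],c['p'][1],290.2];json.dump(c,open('cmd.json','w'))
plan([([441,-215.3,199],[180,0,86.5]),([439.3,-243.3,199],[180,0,86.5])])
E
```

```text
[439.94165624554574, -217.02281086677962, 290]
dp [0.009, 0.005, 0.456] ang [-0.0, -0.0, -0.0] 
dp [-0.14, -0.0, -0.0] ang [-0.0, -0.0, -0.0]
```

>>> step_arm(
  targets=[
    {"dp": [0.009,0.005,0.2],"angular": [0,0,0],"fingers": 0.2},
    {"dp": [0.009,0.005,0.4],"angular": [0,0,0],"fingers": 0.2},
    {"dp": [0.009,0.005,0.456],"angular": [0,0,0],"fingers": 0.3},
    {"dp": [0.009,0.005,0.456],"angular": [0,0,0],"fingers": 1},
    {"dp": [0.009,0.005,0.456],"angular": [0,0,0],"fingers": 1},
    {"dp": [0.009,0.005,0.456],"angular": [0,0,0],"fingers": 1},
    {"dp": [0.009,0.005,0.456],"angular": [0,0,0],"fingers": 1},
    {"dp": [0.009,0.005,0.456],"angular": [0,0,0],"fingers": 1},
  ],
  newtons=30,
)

```text
time: 8.35
tool_pos: [443.0, -216.0, 201.3]
tcp_rot: [179.7, 0.1, 86.5]
ft_force: [5.2, -0.8, 0.1]
finger_gap: 21.3
grip_force: 34.6
```

>>> step_arm(
  targets=[
    {"dp": [-0.02,0.008,0],"angular": [0,0,0],"fingers": 1},
    {"dp": [-0.04,0.008,0],"angular": [0,0,0],"fingers": 1},
    {"dp": [-0.06,0.008,0],"angular": [0,0,0],"fingers": 1},
    {"dp": [-0.08,0.008,0],"angular": [0,0,0],"fingers": 1},
    {"dp": [-0.1,0.008,0],"angular": [0,0,0],"fingers": 1},
    {"dp": [-0.12,0.008,0],"angular": [0,0,0],"fingers": 1},
    {"dp": [-0.14,0.008,0],"angular": [0,0,0],"fingers": 1},
    {"dp": [-0.14,0.008,0],"angular": [0,0,0],"fingers": 1},
  ],
)

```text
time: 9.35
tool_pos: [441.6, -239.5, 201.2]
tcp_rot: [180.0, -0.4, 86.6]
ft_force: [-4.8, 25.1, 16.8]
finger_gap: 21.2
grip_force: 36.7
```

>>> step_arm(
  targets=[
    {"dp": [0,0,0],"angular": [0,0,0],"fingers": 0.2},
    {"dp": [0,0,0],"angular": [0,0,0],"fingers": 0.2},
    {"dp": [0,0,0],"angular": [0,0,0],"fingers": 0.2},
    {"dp": [0,0,0],"angular": [0,0,0],"fingers": 0.2},
    {"dp": [0,0,-0.2],"angular": [0,0,0],"fingers": 0.2},
    {"dp": [0,0,-0.4],"angular": [0,0,0],"fingers": 0.2},
    {"dp": [0,0,-0.55],"angular": [0,0,0],"fingers": 0.2},
    {"dp": [0,0,-0.55],"angular": [0,0,0],"fingers": 0.2},
  ],
)

```text
time: 10.35
tool_pos: [442.1, -244.2, 312.1]
tcp_rot: [179.7, 0.2, 86.5]
ft_force: [-0.3, 0.6, 0.4]
finger_gap: 68.4
grip_force: 0.0
```

```bash
python3 - <<'E'
from h import *
s=sense();print(s['time'],s['tool_pos'],s['tcp_rot'],s['ft_force'])
im=snapshot('wrist');cv2.imwrite('pics/d_wrist.png',im)
for l,z in [('bolt_grip',214),('lid_handle',240)]:
    r=pinpoint('wrist',l)
    if r: print(l,r[0]['at'],r[0]['conf'],atz(ray('wrist',r[0]['at']),z))
c=json.load(open('cmd.json'));R=Ro.from_quat(c['q']);
c['p']=(np.array(c['p'])+R.apply([0,1.6,-110])).tolist();json.dump(c,open('cmd.json','w'));print(c['p'])
E
```

```text
10.35 [ 442.09002498 -244.24965663  312.10578109] [1.79732581e+02 1.68975849e-01 8.64817981e+01] [-0.27428272  0.6009347   0.44482746]
bolt_grip [319.4, 235.1] 0.6 [ 436.60948887 -235.81922864  214.        ]
lid_handle [324.4, 91.9] 0.55 [ 444.99673363 -147.77956244  240.        ]
[440.93274303402296, -243.33284216622332, 309.0]
```

View pics/d_wrist.png

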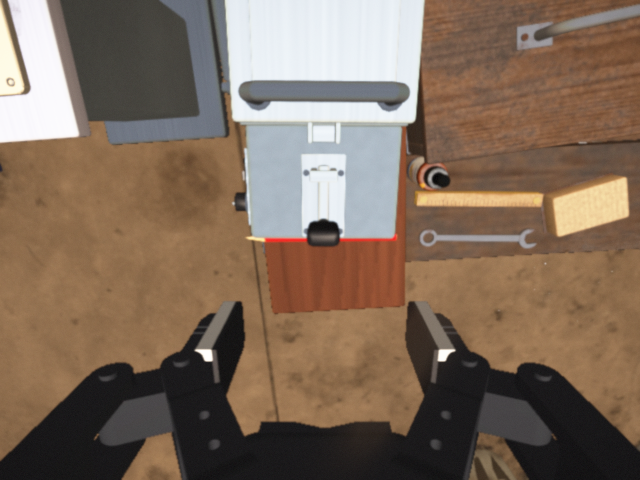

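The bolt is drawn: the grip now sits at (323,234), about 88 mm from the bar, and the rod is out of the keeper. The pencil (red, row 238) looks untouched. Next is the handle, with the bar's middle near (325,92).

```bash
python3 - <<'E'
from h import *
plan([([445.5,-148,310],[180,0,-3.5]),([445.5,-148,222],[180,0,-3.5])])
E
```

```text
dp [0.477, -0.006, -0.005] ang [-0.0, -0.0, 0.5] 
dp [-0.0, -0.0, 0.44] ang [-0.0, -0.0, -0.0]
```

>>> step_arm(
  targets=[
    {"dp": [0.06,-0.006,-0.005],"angular": [0,0,0.06],"fingers": 0.2},
    {"dp": [0.12,-0.006,-0.005],"angular": [0,0,0.12],"fingers": 0.2},
    {"dp": [0.2,-0.006,-0.005],"angular": [0,0,0.18],"fingers": 0.2},
    {"dp": [0.3,-0.006,-0.005],"angular": [0,0,0.24],"fingers": 0.2},
    {"dp": [0.4,-0.006,-0.005],"angular": [0,0,0.3],"fingers": 0.2},
    {"dp": [0.477,-0.006,-0.005],"angular": [0,0,0.36],"fingers": 0.2},
    {"dp": [0.477,-0.006,-0.005],"angular": [0,0,0.42],"fingers": 0.2},
    {"dp": [0.477,-0.006,-0.005],"angular": [0,0,0.5],"fingers": 0.2},
  ],
)

```text
time: 11.5
tool_pos: [445.0, -147.5, 308.1]
tcp_rot: [-179.9, 0.2, 0.2]
ft_force: [-0.3, 0.8, 0.1]
finger_gap: 68.2
grip_force: 0.0
```

>>> step_arm(
  targets=[
    {"dp": [0,0,0.05],"angular": [0,0,0.02],"fingers": 0.2},
    {"dp": [0,0,0.2],"angular": [0,0,0.02],"fingers": 0.2},
    {"dp": [0,0,0.35],"angular": [0,0,0.02],"fingers": 0.2},
    {"dp": [0,0,0.43],"angular": [0,0,0.02],"fingers": 0.2},
    {"dp": [0,0,0.43],"angular": [0,0,0.02],"fingers": 1},
    {"dp": [0,0,0.43],"angular": [0,0,0.02],"fingers": 1},
    {"dp": [0,0,0.43],"angular": [0,0,0.02],"fingers": 1},
    {"dp": [0,0,0.43],"angular": [0,0,0.02],"fingers": 1},
  ],
  newtons=30,
)

```text
time: 12.5
tool_pos: [446.3, -148.3, 225.3]
tcp_rot: [179.9, -0.1, -3.1]
ft_force: [-1.2, 0.4, 5.3]
finger_gap: 9.8
grip_force: 29.3
```

```bash
python3 - <<'E'
from h import *
s=sense();print(s['time'],s['tool_pos'],s['tcp_rot'],s['ft_force'],s['wrist_torque'],s['finger_gap'])
p=np.array([445.5,-148,223.5])
R=Ro.from_euler('xyz',[180,0,-3.5],degrees=True)
xw=np.array([np.cos(np.radians(86.5)),np.sin(np.radians(86.5)),0])
def off(th): a=np.radians(159.7)-th; return 143.96*(np.cos(a)*xw+np.sin(a)*np.array([0,0,1]))
for deg in range(0,66,3):
    d=off(np.radians(deg))-off(0); print(deg,round(np.radians(deg),2),np.round(R.inv().apply(d)/200,3))
E
```

```text
12.5 [ 446.30715759 -148.3393474   225.28540165] [ 1.79949709e+02 -1.21622705e-01 -3.05528503e+00] [-1.24211305  0.36311684  5.33944152] [ 0.03274521  0.09275549 -0.03966823] 9.849432626186776
0 0.0 [0. 0. 0.]
3 0.05 [ 0.    -0.014 -0.035]
6 0.1 [-0.    -0.03  -0.069]
9 0.16 [-0.    -0.047 -0.103]
12 0.21 [ 0.    -0.067 -0.135]
15 0.26 [ 0.    -0.088 -0.166]
18 0.31 [ 0.    -0.11  -0.196]
21 0.37 [ 0.    -0.134 -0.225]
24 0.42 [ 0.    -0.16  -0.253]
27 0.47 [ 0.    -0.187 -0.279]
30 0.52 [ 0.    -0.215 -0.304]
33 0.58 [ 0.    -0.245 -0.327]
36 0.63 [ 0.    -0.276 -0.349]
39 0.68 [ 0.    -0.308 -0.369]
42 0.73 [ 0.    -0.34  -0.388]
45 0.79 [ 0.    -0.374 -0.404]
48 0.84 [ 0.    -0.409 -0.419]
51 0.89 [ 0.    -0.444 -0.432]
54 0.94 [ 0.    -0.48  -0.443]
57 0.99 [ 0.    -0.517 -0.452]
60 1.05 [ 0.    -0.554 -0.46 ]
63 1.1 [ 0.    -0.591 -0.465]
```

>>> step_arm(
  targets=[
    {"dp": [0,-0.014,-0.035],"angular": [0,0,0],"fingers": 1},
    {"dp": [0,-0.03,-0.069],"angular": [0,0,0],"fingers": 1},
    {"dp": [0,-0.047,-0.103],"angular": [0,0,0],"fingers": 1},
    {"dp": [0,-0.067,-0.135],"angular": [0,0,0],"fingers": 1},
    {"dp": [0,-0.088,-0.166],"angular": [0,0,0],"fingers": 1},
    {"dp": [0,-0.11,-0.196],"angular": [0,0,0],"fingers": 1},
    {"dp": [0,-0.134,-0.225],"angular": [0,0,0],"fingers": 1},
    {"dp": [0,-0.16,-0.253],"angular": [0,0,0],"fingers": 1},
  ],
  newtons=45,
)

```text
time: 13.5
tool_pos: [448.4, -118.2, 275.9]
tcp_rot: [179.7, -0.2, -3.1]
ft_force: [3.4, -10.7, 1.6]
finger_gap: 9.0
grip_force: 43.9
```

```bash
python3 - <<'E'
from h import *
s=sense();print(s['time'],s['tool_pos'],s['tcp_rot'],s['ft_force'],s['wrist_torque'],s['finger_gap'])
im=snapshot('side');cv2.imwrite('pics/e.png',cv2.resize(im[120:340,120:340],(600,600)))
r=pinpoint('side','lid_handle');print(r[0] if r else 0)
E
```

```text
13.5 [ 448.36982381 -118.15869742  275.94117287] [179.74210058  -0.20688945  -3.13933818] [  3.39651143 -10.74506956   1.59351357] [-1.76563335 -0.58090942 -0.1076099 ] 9.002692758138616
{'at': [225.1, 183.7], 'conf': 0.67}
```

View pics/e.png

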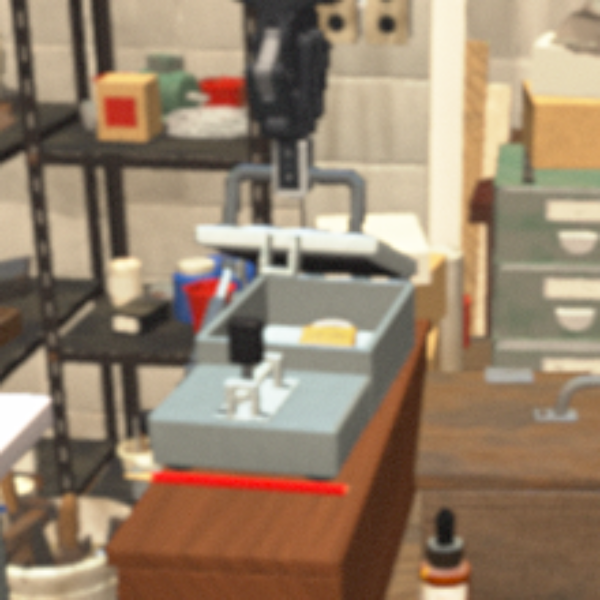

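The lid is up with the bar between the fingers, the rod is clear of the keeper and the pencil lies in place. I carry on along the arc.

>>> step_arm(
  targets=[
    {"dp": [0,-0.027,-0.026],"angular": [0,0,0],"fingers": 1},
    {"dp": [0,-0.055,-0.051],"angular": [0,0,0],"fingers": 1},
    {"dp": [0,-0.085,-0.074],"angular": [0,0,0],"fingers": 1},
    {"dp": [0,-0.116,-0.096],"angular": [0,0,0],"fingers": 1},
    {"dp": [0,-0.148,-0.116],"angular": [0,0,0],"fingers": 1},
    {"dp": [0,-0.18,-0.135],"angular": [0,0,0],"fingers": 1},
    {"dp": [0,-0.214,-0.151],"angular": [0,0,0],"fingers": 1},
    {"dp": [0,-0.249,-0.166],"angular": [0,0,0],"fingers": 1},
  ],
)

```text
time: 14.6
tool_pos: [451.8, -68.3, 311.1]
tcp_rot: [179.7, -0.4, -3.2]
ft_force: [7.5, -6.4, 7.3]
finger_gap: 9.1
grip_force: 47.3
```

```bash
python3 - <<'E'
from h import *
s=sense();print(s['time'],s['tool_pos'],s['tcp_rot'],s['ft_force'],s['wrist_torque'],s['finger_gap'])
E
```

```text
14.6 [451.77686988 -68.30408821 311.11738556] [179.73506937  -0.41235024  -3.15139866] [ 7.54516356 -6.43670833  7.31610047] [-1.2730981  -1.10302938 -0.12288589] 9.073885993237884
```

>>> step_arm(
  targets=[
    {"dp": [0,-0.035,-0.013],"angular": [0,0,0],"fingers": 1},
    {"dp": [0,-0.071,-0.024],"angular": [0,0,0],"fingers": 1},
    {"dp": [0,-0.108,-0.033],"angular": [0,0,0],"fingers": 1},
    {"dp": [0,-0.145,-0.041],"angular": [0,0,0],"fingers": 1},
    {"dp": [0,-0.182,-0.046],"angular": [0,0,0],"fingers": 1},
    {"dp": [0,-0.182,-0.046],"angular": [0,0,0],"fingers": 1},
    {"dp": [0,-0.182,-0.046],"angular": [0,0,0],"fingers": 1},
    {"dp": [0,-0.182,-0.046],"angular": [0,0,0],"fingers": 1},
  ],
)

```text
time: 15.6
tool_pos: [454.3, -30.7, 319.7]
tcp_rot: [179.9, -0.5, -3.1]
ft_force: [9.2, -1.8, 7.1]
finger_gap: 9.1
grip_force: 48.2
```

```bash
cat > ang.py <<'E'
from h import *
import sys
s=sense();print(s['time'],s['tool_pos'],s['tcp_rot'],s['ft_force'],s['wrist_torque'],s['finger_gap'],s['grip_force'],s['qd'].round(2))
for c in ['scene','side','wrist']:
    cv2.imwrite(f'pics/{sys.argv[1]}_{c}.png',snapshot(c))
P={}
for l in ['lid_handle','lid_mid','lid_hinge']:
    rs=[]
    for c in ['scene','side','wrist']:
        r=pinpoint(c,l)
        if r: print(l,c,r[0]['at'],round(r[0]['conf'],2)); rs.append(ray(c,r[0]['at'])) if r[0]['conf']>.4 else 0
    if len(rs)>1: print(' ->',tri(rs))
E
python3 ang.py f
```

```text
15.6 [454.33511135 -30.65674979 319.68539253] [179.9120375   -0.46364137  -3.07336682] [ 9.1954998  -1.82405013  7.14346927] [-0.66598735 -1.41418819 -0.19804471] 9.117254133956063 48.17421734333038 [-0.04  0.01 -0.06  0.03 -0.04  0.06]
lid_handle side [239.6, 188.5] 0.74
lid_handle wrist [323.2, 323.9] 0.91
 -> (array([435.45930972, -27.17899201, 264.04437714]), [np.float64(17.252406288565762), np.float64(17.252406288565794)])
lid_mid side [240.5, 188.4] 0.95
lid_mid wrist [338.2, 263.9] 0.78
 -> (array([453.68746044, -38.5235728 , 259.24299838]), [np.float64(1.0391232643677557), np.float64(1.0391232643678237)])
lid_hinge scene [230.2, 323.8] 0.42
lid_hinge side [246.2, 217.2] 0.71
lid_hinge wrist [303.2, 229.0] 0.72
 -> (array([453.93567113,  33.77541815, 174.98821106]), [np.float64(47.0190927582142), np.float64(3.1897460387368626), np.float64(46.720415522959144)])
```

>>> step_arm(
  targets=[
    {"dp": [0,0.025,0.003],"angular": [0,0,0],"fingers": 1},
    {"dp": [0,0.05,0.008],"angular": [0,0,0],"fingers": 1},
    {"dp": [0,0.074,0.013],"angular": [0,0,0],"fingers": 1},
    {"dp": [0,0.111,0.022],"angular": [0,0,0],"fingers": 1},
    {"dp": [0,0.147,0.033],"angular": [0,0,0],"fingers": 1},
    {"dp": [0,0.172,0.042],"angular": [0,0,0],"fingers": 1},
    {"dp": [0,0.188,0.049],"angular": [0,0,0],"fingers": 1},
    {"dp": [0,0.194,0.051],"angular": [0,0,0],"fingers": 1},
  ],
)

```text
time: 17.2
tool_pos: [451.6, -69.3, 308.7]
tcp_rot: [180.0, -0.3, -3.1]
ft_force: [6.8, -0.6, 5.0]
finger_gap: 9.1
grip_force: 48.7
```

>>> step_arm(
  targets=[
    {"dp": [0,0,0],"angular": [0,0,0],"fingers": 1},
    {"dp": [0,0,0],"angular": [0,0,0],"fingers": 1},
    {"dp": [0,0,0],"angular": [0,0,0],"fingers": 1},
    {"dp": [0,0,0],"angular": [0,0,0],"fingers": 1},
    {"dp": [0,0,0],"angular": [0,0,0],"fingers": 1},
    {"dp": [0,0,0],"angular": [0,0,0],"fingers": 1},
    {"dp": [0,0,0],"angular": [0,0,0],"fingers": 1},
    {"dp": [0,0,0],"angular": [0,0,0],"fingers": 1},
  ],
)

```text
time: 18.2
tool_pos: [451.6, -69.2, 308.7]
tcp_rot: [179.9, -0.3, -3.1]
ft_force: [6.1, -2.3, 5.2]
finger_gap: 8.8
grip_force: 48.8
```

```bash
python3 ang.py g; python3 - <<'E'
import cv2
a=cv2.imread('pics/g_side.png')[120:340,120:340];b=cv2.imread('pics/g_wrist.png')
cv2.imwrite('pics/g2.png',cv2.hconcat([cv2.resize(a,(360,360)),cv2.resize(b,(440,330),interpolation=3)[:330] if 0 else cv2.copyMakeBorder(cv2.resize(b,(440,330)),0,30,0,0,0)]))
E
```

```text
18.2 [451.59470383 -69.16973256 308.72557105] [179.94113402  -0.32941996  -3.06452227] [ 6.1210412  -2.28402299  5.18275907] [-0.06814009 -1.03693973 -0.18932917] 8.785538102605544 48.75108182430267 [-0.01 -0.03 -0.09 -0.04  0.13  0.01]
lid_handle side [232.6, 160.6] 0.67
lid_handle wrist [325.1, 326.5] 0.67
 -> (array([448.37025254, -69.2704187 , 319.72010876]), [np.float64(1.388145135211282), np.float64(1.3881451352114138)])
lid_mid side [236.1, 196.0] 0.66
lid_mid wrist [307.8, 264.4] 0.97
 -> (array([450.04104161, -59.01947933, 248.50174389]), [np.float64(0.36116397575339737), np.float64(0.36116397575340325)])
lid_hinge side [243.7, 218.4] 0.69
lid_hinge wrist [248.5, 231.9] 0.75
 -> (array([455.13401446, -11.98463798, 187.90816251]), [np.float64(0.7426364581723253), np.float64(0.7426364581722841)])
```

View pics/g2.png

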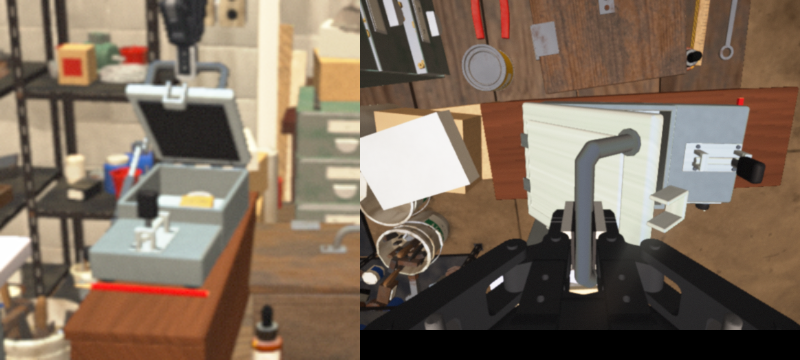

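The side view shows the lid held about half open and the grip still drawn back. In the wrist view the bar sits between the fingers, and the rod is clear of the keeper. The estimates put the lid at 44–47° (0.77–0.82 rad), inside the window and still, so I hand in.

```bash
python3 -c "
from bench import hand_in
print(hand_in())"
```

```text
the job is handed in; nothing more can be done
None
```

I drew the bolt back to its stop and raised the lid to about 62°, past its balance point. I then eased it back and handed in with the fingers holding it still at about 44–47° by camera and arm position, 7 to 10 degrees below the balance point; no verdict came back.

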